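# Index the sample carousel to its next hole

### The job

Bring the sample carousel round by one station: with a fingertip, press the red plunger cap down to free the turntable, keep it pressed while you push it counter-clockwise (seen from above) to the next hole, then let it spring fully up there so that the table is locked again. Do not turn the table backwards or run on well past that hole. Grasp and lift nothing: leave the little bottles standing in their pockets without touching them, and leave the things beside the carousel where they are.

Things in the scene. Friction and masses are not known exactly. Their poses are not given: they have to be found in the camera images.
- turntable (a joint): Angle of the white turntable (152 mm across, top at height 50 mm) about its upright axis. 0 = plunger in its starting hole; grows counter-clockwise seen from above; six holes 60 degrees apart, so the next one is at +1.047. Turns with light friction (0.6 N at the plunger), stays where it is left; locked while the plunger is up in a hole.
- plunger (a joint): How far the spring plunger is pressed straight down, m: 0 = fully up (pin home in a hole), 0.018 = lower stop. The spring takes about 3 N to start and 8 N at the stop. The table is free to turn from 0.0105 on. Let go between holes it stays about 0.009 down, under the plate, and springs up by itself when its pin comes within about 4 mm of a hole's centre.
- cap (a point): Red round dished thumb cap of the plunger, 48 mm across, on a steel stem at the end of the turntable's arm, 100 mm from the axis; it turns with the table. This point: centre of the dish's flat floor (41 mm across), height 77 mm when up, lower by plunger. The rim stands 7 mm above the floor all round, so a fingertip in the dish can push it sideways. Below: a steel boss up to height 52 mm.
- carousel_axis (a point): On the turntable's upright axis, level with the top of the fixed metal index plate (height 38 mm). The fixed round base is 280 mm across; the plate 256 mm across, with six 12 mm holes on a circle of 100 mm radius, joined by a 7 mm slot in which the plunger's stem travels.
- start_hole (a point): Centre of the hole in which the plunger starts, in the top of the fixed index plate.
- next_hole (a point): Centre of the next hole counter-clockwise (seen from above) in the top of the fixed index plate, where the plunger must end; its dish then stands straight above this point.
- bottle0_mid (a point): Centre (half-way up) of a small loose amber bottle with a black cap, 26 mm across and 46 mm high, standing in a blue pocket ring (7 mm high) on the turntable, 45 mm from the axis and 90 degrees counter-clockwise of the plunger; z is up. It rides along when the table turns.
- bottle1_mid (a point): Centre (half-way up) of a small loose amber bottle with a black cap, 26 mm across and 46 mm high, standing in a blue pocket ring (7 mm high) on the turntable, 45 mm from the axis and 180 degrees counter-clockwise of the plunger; z is up. It rides along when the table turns.
- bottle2_mid (a point): Centre (half-way up) of a small loose amber bottle with a black cap, 26 mm across and 46 mm high, standing in a blue pocket ring (7 mm high) on the turntable, 45 mm from the axis and 270 degrees counter-clockwise of the plunger; z is up. It rides along when the table turns.
- dish: Loose pink petri dish, 72 mm across, 15 mm high, on the worktop beside the base; origin at the centre of its underside. Bystander.
- coverslips: Loose white box with a blue lid, 32 x 32 x 21 mm, on the worktop beside the base; origin at the centre of its underside. Bystander.
- case: Loose tan canister with a black lid, 36 mm across, 50 mm high, on the worktop beside the base; origin at the centre of its underside. Bystander.
There are look-alikes about, which are no part of the job. What is shaped like the part that bears bottle0_mid but yellow is not meant.

How it is judged:
By the outcome, as a careful person would: the job done as asked, in the order asked, and still so for the second after the job is handed in, with the robot touching nothing.
It also fails if it takes over 38 s, if anything falls off the work surface, if the arm or the gripper's body presses on something with over 40 N, if the wrist force passes 120 N, or if a joint passes its speed limit or range.

### The arm

A 6-joint arm with a two-finger parallel gripper is mounted at the origin on a cart in front of the work surface, level with it; the furniture and walls round the work are solid. World frame = base frame: x ahead of the robot, y to its left, z up, the work surface at z = 0. Lengths are in m, angles in rad, forces in N, time in s.
With the tool pointing down it reaches from about 0.425 to 0.95 m from the base axis. Payload 14.7 kg.
Tool frame: the origin (TCP) lies at the very end of the fingers, on their centre line; the grasp point (between the pads) lies r.hold_point_z behind it (r.hold_point_z is the distance from the TCP to the grasp point, in m); z points along the fingers, y is the line along which they close (so a half turn about z gives the same grasp; the last joint's range is limited). The gripper opens to 85 mm and grips with 20 to 120 N. Pads are 22 mm wide; open, the fingers measure 114 mm over their backs; the gripper's body (76 mm by 85 mm) begins 54 mm behind the grasp point. The pads swing forward as they close: fully open they stand 13 mm farther back than shut.
Start: joints at [1.203, 0.48, 1.596, -0, 1.065, -0.047], TCP at [0.205, 0.617, 0.208] pointing down, gripper open.
Joint ranges: [-2.75, 2.75], [-0.82, 2.05], [0.23, 2.67], [-1.56, 4.7], [0.09, 2.69], [-2.92, 2.92]. Speed limits (rad/s): [1.89, 1.89, 2.39, 3.01, 3.01, 3.01].

### API

Orientations are given as a unit quaternion [w, x, y, z].
In Python, from workcell import state, optics, r gives the robot as it stands.
- The arm moves only by the shell command python3 -m inch 'ROWS' [FORCE]. ROWS is text: rows parted by semicolons, each of 7 numbers parted by spaces: the shift along the tool's x, y, z as a fraction of full scale, then the turn, a rotation vector about the tool's x, y, z as a fraction of full scale, then the closure, from 0 (fully open) to 1 (shut). A call has 1 to 12 rows; each row shifts and turns the commanded pose from where the row before left it, along the tool's axes as they then stand; what a row does not reach is not made up. Full scale, the value 1, is 25 mm for a shift and 60 degrees for a turn. A row lasts 1/10 s, in which the tool goes at most 50 mm and 8.59 degrees, less where a joint would pass 70% of its speed; a pose out of reach is approached as far as the arm can. A call with a number of a shift or a turn outside -1 to 1 is refused whole. A call with a gripper value outside its range is refused whole. The fingers move at their own pace and stop on an object; FORCE is the grip in N (left out, the last holds). Time passes only in rows, so rows that do not move let the fingers close. It gives the time, the measured TCP pose, the force, the opening and the grip force at its end, in the units of the state.
- state(): the state, without advancing time (a new reading comes with each control period).
- optics.read_camera(name): name is "scene" or "top" or "wrist"; returns the picture (420x560x3 uint8, blue, green, red); there is no depth.
- optics.calibration(name): a dict with "fovy" (degrees; the focal length in pixels is half the picture's height over the tangent of half this angle, whatever the lens; pixels are square), "cx", "cy" (the principal point, pixels), "k1" (the pictures are not rectified: a ray, as slopes to the right and down, at radius r is drawn at 1 + k1 r^2 times it, then the intrinsics apply), "extrinsics" (4x4, takes a point from world to camera coordinates). Camera axes: x right, y down, z forward; pixel columns grow to the right and rows downward; lengths in m; the calibration is good to about 2 mm. A picture is of the moment at which its call begins: read the wrist's pose just before it. calibration takes no time and is no camera call; for the wrist camera it gives the pose at the moment of the call.
- r.job_done(): hands the job in; it is judged then, once.
The state is a dict: "t": time; "q": joint angles; "joint_vel": joint speeds; "tau": joint torques, N m; "tool_pos": TCP position; "orientation": TCP orientation; "contact_force": force on the tool from outside, world axes, zero at the start; "moment": the same for the moment, N m; "width": finger opening in m; "grasp_force": force on a finger pad.
Only numpy, scipy, OpenCV 4.12 (cv2) and the standard library are available. Lean on these libraries where they do the work, as an engineer would, in place of code of your own. Each camera call takes 0.05 s, during which the arm holds its last target. There are 200 camera calls.

## Working session

There is one attempt and no reset: what is moved stays moved. The work goes in short steps, Python scripts to look and compute and a shell command to move; the robot and the scene stay as the last step left them, time stands still between calls to the robot, and variables do not carry over. Pictures are saved under pics/ and viewed, at most 10 in all, crops included, and the job is handed in when it is done.

```bash
mkdir -p pics; ls; python3 - <<'E'
from workcell import state, optics, r
import cv2, numpy as np
s=state();print(s, r.hold_point_z)
for n in ("scene","top"):
    cv2.imwrite(f"pics/{n}0.png",optics.read_camera(n))
    c=optics.calibration(n);print(n,{k:np.round(v,4).tolist() for k,v in c.items()})
E
```

```text
pics
{'t': 0.0, 'q': array([ 1.20341745e+00,  4.80813858e-01,  1.59692018e+00,  2.11547991e-05,
        1.06511439e+00, -4.65953220e-02]), 'joint_vel': array([ 2.92402675e-05, -4.21755599e-05, -2.34264967e-03,  1.83991252e-04,
        1.31803493e-03,  7.24120459e-04]), 'tau': array([-1.75649220e-03, -9.50665212e+01, -4.30201042e+01,  8.89543594e-05,
        1.18523795e-02,  5.09370875e-05]), 'tool_pos': array([0.20475119, 0.61640889, 0.20756683]), 'orientation': array([-1.38091213e-04,  1.59710002e-01,  9.87163776e-01, -6.12582628e-04]), 'contact_force': array([-1.01514055, -0.09709598, -0.20223364]), 'moment': array([ 0.02514556, -0.00602659,  0.01272856]), 'grasp_force': 0.0, 'width': 0.08518203129090963} 0.0187
scene {'fovy': 54.7823, 'cx': 281.0849, 'cy': 210.7308, 'k1': -0.0368, 'extrinsics': [[0.7652, -0.6436, -0.0142, -0.3307], [-0.2824, -0.3158, -0.9058, 0.2615], [0.5785, 0.6972, -0.4235, 0.4913], [0.0, 0.0, 0.0, 1.0]]}
top {'fovy': 56.2802, 'cx': 277.0875, 'cy': 208.4298, 'k1': -0.1116, 'extrinsics': [[-0.0164, -0.9999, -0.0041, 0.1118], [-0.9789, 0.0169, -0.2035, 0.5212], [0.2035, 0.0007, -0.9791, 0.9056], [0.0, 0.0, 0.0, 1.0]]}
```

View pics/top0.png

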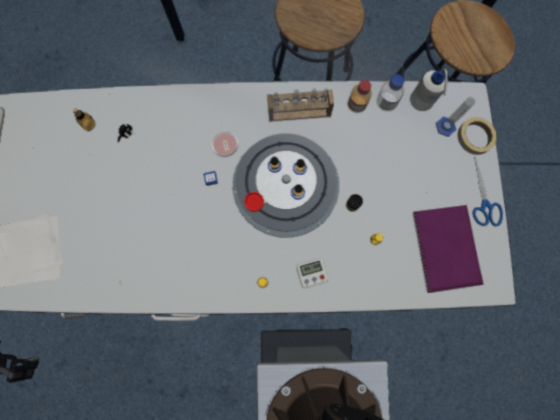

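View pics/scene0.png

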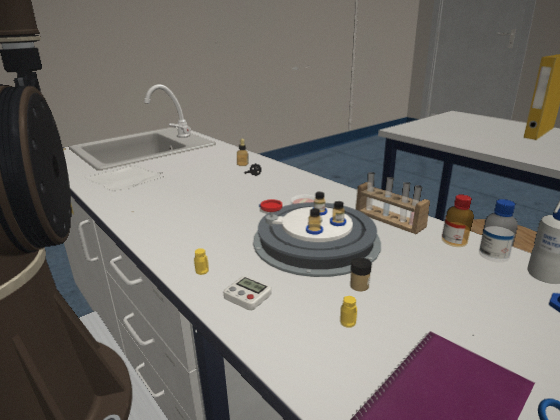

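```bash
cat > h.py <<'E'
import numpy as np, cv2
from workcell import state, optics, r
def cam(n):
    c=optics.calibration(n); f=210/np.tan(np.radians(c["fovy"])/2)
    return c,f
def rays(n,px,c=None):
    c=c or optics.calibration(n); f=210/np.tan(np.radians(c["fovy"])/2)
    K=np.array([[f,0,c["cx"]],[0,f,c["cy"]],[0,0,1]])
    s=cv2.undistortPoints(np.float64(px).reshape(-1,1,2),K,np.array([c["k1"],0,0,0.]))[:,0]
    E=np.array(c["extrinsics"]);R,t=E[:3,:3],E[:3,3]
    return -R.T@t, np.c_[s,np.ones(len(s))]@R
def onplane(n,px,z,c=None):
    o,d=rays(n,px,c); return (o+d*((z-o[2])/d[:,2])[:,None])[:,:2]
def circ(P):
    A=np.c_[2*P,np.ones(len(P))];x=np.linalg.lstsq(A,(P**2).sum(1),rcond=None)[0]
    return x[:2],np.sqrt(x[2]+x[:2]@x[:2])
def blobs(m,amin=30):
    n,l,st,ce=cv2.connectedComponentsWithStats(m.astype(np.uint8)); return [(i,st[i],ce[i],l==i) for i in range(1,n) if st[i][4]>=amin]
def red(im):
    h=cv2.cvtColor(im,cv2.COLOR_BGR2HSV); return ((h[...,0]<8)|(h[...,0]>172))&(h[...,1]>150)&(h[...,2]>60)
E
python3 - <<'E'
from h import *
for n in("top","scene"):
    im=cv2.imread(f"pics/{n}0.png")
    for i,st,ce,m in blobs(red(im)):
        c=cv2.findContours(m.astype(np.uint8),0,2)[0][0][:,0]
        for z in (.080,.084): print(n,"red",st,ce.round(1),onplane(n,[ce],z).round(4),circ(onplane(n,cv2.convexHull(c)[:,0],z)))
im=cv2.imread("pics/top0.png")
h=cv2.cvtColor(im,cv2.COLOR_BGR2HSV)
roi=np.zeros(im.shape[:2],bool);roi[140:225,240:335]=1
w=(h[...,2]>150)&(h[...,1]<40)&roi
b=max(blobs(w),key=lambda b:b[1][4]);c=cv2.findContours(b[3].astype(np.uint8),0,2)[0][0][:,0]
print("white",b[1],circ(onplane("top",cv2.convexHull(c)[:,0],.05)))
# base: not-light blob
d=(h[...,2]<150); roi[:]=0;roi[120:250,220:345]=1
b=max(blobs(d&roi),key=lambda b:b[1][4]);c=cv2.findContours(b[3].astype(np.uint8),0,2)[0][0][:,0]
print("base",b[1],circ(onplane("top",cv2.convexHull(c)[:,0],.03)))
cv2.imwrite("pics/crop.png",cv2.resize(im[125:245,225:350],None,fx=5,fy=5,interpolation=2)[:600])
E
```

```text
top red [245 192  18  19 279] [253.5 201.3] [[0.536 0.159]] (array([0.53602343, 0.15909224]), np.float64(0.022512940802084304))
top red [245 192  18  19 279] [253.5 201.3] [[0.5351 0.1587]] (array([0.53511121, 0.15884369]), np.float64(0.022414327180070016))
scene red [455 195  17  15 204] [462.5 202. ] [[ 0.8591 -0.1094]] (array([ 0.86108829, -0.11014647]), np.float64(0.03512063869512512))
scene red [455 195  17  15 204] [462.5 202. ] [[ 0.8501 -0.1134]] (array([ 0.85200137, -0.1141727 ]), np.float64(0.034730655318861756))
scene red [261 200  21  12 202] [270.9 205.4] [[0.5361 0.1559]] (array([0.53605648, 0.15664064]), np.float64(0.02709667334629119))
scene red [261 200  21  12 202] [270.9 205.4] [[0.5306 0.1489]] (array([0.53057874, 0.14965198]), np.float64(0.026795788950394417))
scene red [445 220  20   8  57] [454.2 224.7] [[ 0.7443 -0.1529]] (array([ 0.75415002, -0.15034704]), np.float64(0.01920304775136064))
scene red [445 220  20   8  57] [454.2 224.7] [[ 0.7365 -0.1565]] (array([ 0.74625055, -0.15392687]), np.float64(0.01898981502907781))
white [ 256  151   61   58 2171] (array([0.59869958, 0.07999611]), np.float64(0.07524316856623459))
base [ 232  133  107  105 5775] (array([0.5916577 , 0.08109951]), np.float64(0.13699514835599996))
```

View pics/crop.png

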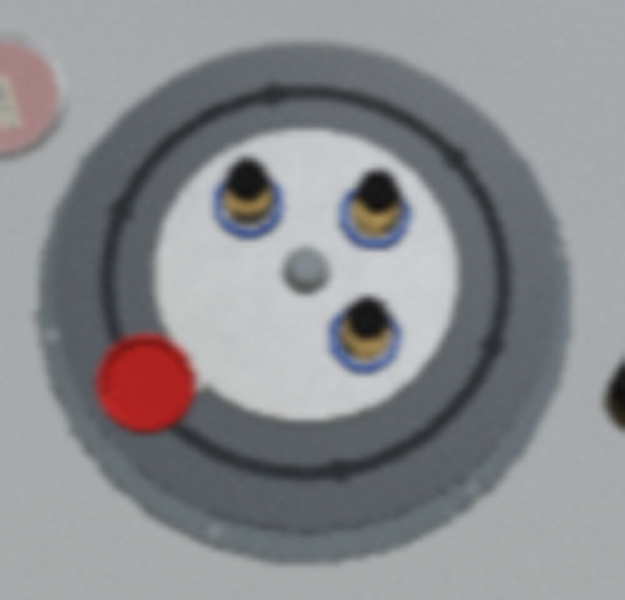

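The crop shows the red cap at (145,382), hub at (306,270) and the five free holes; the next one counter-clockwise is at (341,470), nearest the robot.

```bash
python3 - <<'E'
from h import *
P=np.array([(341,470),(493,344),(457,158),(274,93),(122,210)])/5-0.4+[225,125]
W=onplane("top",P,.038);c,R=circ(W);print(W.round(4),c,R)
a=np.unwrap(np.arctan2(*(W-c).T[::-1]));b=a-np.radians(60)*np.arange(1,6);print(np.degrees(b))
A=b.mean();
for k in(0,1):print("hole",k,c+.1*np.array([np.cos(A+k*np.pi/3),np.sin(A+k*np.pi/3)]))
hub=onplane("top",[np.array([306,270])/5-.4+[225,125]],.06);print("hub",hub)
E
```

```text
[[ 0.5     0.0646]
 [ 0.5628 -0.0132]
 [ 0.6613  0.0011]
 [ 0.6982  0.0943]
 [ 0.6364  0.1728]] [0.5991491  0.07986701] 0.10015265566241985
[-231.26534281 -231.30860887 -231.72014859 -231.73834482 -231.83063362]
hole 0 [0.53699687 0.15820666]
hole 1 [0.50022886 0.06521143]
hub [[0.59658641 0.08029612]]
```

```bash
python3 -m inch '-.9 -.65 0 0 0 0 1;-.9 -.65 0 0 0 0 1;-.9 -.65 0 0 0 0 1;-.9 -.65 0 0 0 0 1;-.9 -.65 0 0 0 0 1;-.9 -.65 0 0 0 0 1;-.9 -.65 0 0 0 0 1;-.9 -.65 0 0 0 0 1;-.9 -.65 0 0 0 0 1;-.9 -.65 0 0 0 0 1' 20; python3 -m inch '-.9 -.65 0 0 0 0 1;-.9 -.65 0 0 0 0 1;-.9 -.65 0 0 0 0 1;-.9 -.65 0 0 0 0 1;-.9 -.65 0 0 0 0 1;-.9 -.65 0 0 0 0 1;-.9 -.65 0 0 0 0 1;0 0 0 0 0 0 1;0 0 0 0 0 0 1'
cat >> h.py <<'E'
from scipy.spatial.transform import Rotation as Ro
def go(t):
    s=state();w,x,y,z=s["orientation"]
    d=Ro.from_quat([x,y,z,w]).inv().apply(np.array(t)-s["tool_pos"])/.025
    print(round(s["t"],2),"pos",s["tool_pos"].round(4),"F",s["contact_force"].round(1),"q",s["orientation"].round(3),"rows",d.round(2))
E
python3 - <<'E'
from h import *
go([.537,.158,.14])
c=optics.calibration("wrist");im=optics.read_camera("wrist");cv2.imwrite("pics/w1.png",im)
for i,st,ce,m in blobs(red(im),100): print(st,ce.round(1),onplane("wrist",[ce],.084,c).round(4),onplane("wrist",[ce],.077,c).round(4))
im=optics.read_camera("top");cv2.imwrite("pics/t1.png",im)
E
```

```text
t: 1.1
tool_pos: [0.3676, 0.3906, 0.208]
orientation: [-0.0, 0.16, 0.987, -0.0]
contact_force: [-0.4, -0.1, -0.3]
width: -0.0
grasp_force: 0.0
t: 2.0
tool_pos: [0.4808, 0.2336, 0.208]
orientation: [-0.0, 0.16, 0.987, -0.0]
contact_force: [0.5, -0.5, 0.2]
width: -0.0
grasp_force: 0.0
2.0 pos [0.4808 0.2336 0.208 ] F [ 0.5 -0.5  0.2] q [-0.     0.16   0.987 -0.   ] rows [-3.09 -2.16  2.72]
[ 214  246   42   41 1344] [234.8 266. ] [[0.5363 0.1611]] [[0.5392 0.1587]]
```

View pics/w1.png

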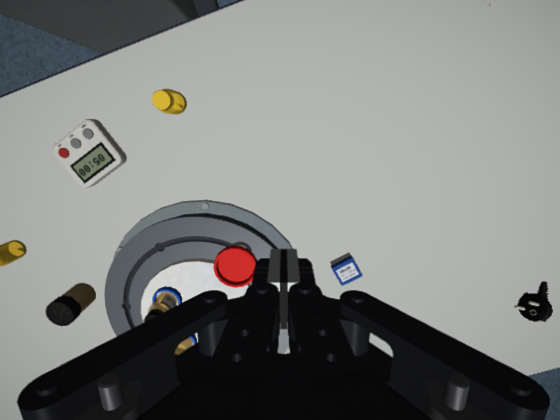

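The wrist view shows the cap clear at (236,266), agreeing with the top view to 2–3 mm; the shut fingertips are at about (285,255).

```bash
python3 -m inch '-.78 -.56 .7 0 0 0 1;-.78 -.56 .7 0 0 0 1;-.78 -.56 .7 0 0 0 1;-.78 -.56 .7 0 0 0 1;0 0 .5 0 0 0 1;0 0 .5 0 0 0 1;0 0 0 0 0 0 1;0 0 0 0 0 0 1'
python3 - <<'E'
from h import *
go([.537,.159,.09])
c=optics.calibration("wrist");im=optics.read_camera("wrist");cv2.imwrite("pics/w2.png",im)
b=max(blobs(red(im),100),key=lambda b:b[1][4]);ct=cv2.findContours(b[3].astype(np.uint8),0,2)[0][0]
hull=cv2.convexHull(ct)[:,0]; print(b[1],circ(onplane("wrist",hull,.084,c)))
a=optics.read_camera("scene");t=optics.read_camera("top")
cv2.imwrite("pics/m2.png",np.hstack([cv2.resize(im[120:400,150:430],(400,400)),cv2.resize(a[150:270,210:330],(400,400),interpolation=2)]))
E
```

```text
t: 2.9
tool_pos: [0.5367, 0.1572, 0.1133]
orientation: [-0.0, 0.159, 0.987, -0.0]
contact_force: [0.4, -0.1, -0.2]
width: -0.0003
grasp_force: 0.0
2.9 pos [0.5367 0.1572 0.1133] F [ 0.4 -0.1 -0.2] q [-0.     0.159  0.987 -0.   ] rows [0.01 0.07 0.93]
[ 253  197   67   62 3053] (array([0.537362  , 0.16066056]), np.float64(0.02361447945172401))
```

View pics/m2.png

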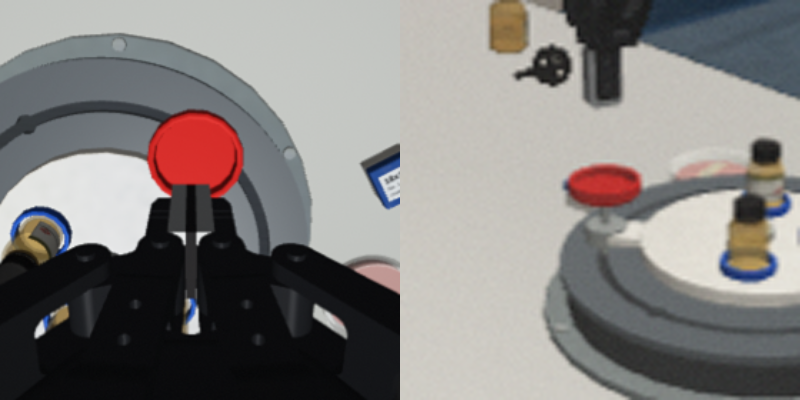

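The wrist view shows the tip centred over the cap and much narrower than its floor; the scene view agrees. Going down.

```bash
python3 -m inch '0 .07 .4 0 0 0 1;0 0 .4 0 0 0 1;0 0 .3 0 0 0 1;0 0 .25 0 0 0 1;0 0 .25 0 0 0 1;0 0 .25 0 0 0 1;0 0 .2 0 0 0 1;0 0 0 0 0 0 1;0 0 0 0 0 0 1'
python3 - <<'E'
from h import *
go([.537,.159,.0625])
c,A=np.array([.599,.0799]),np.radians(128.4)
s=state();w,x,y,z=s["orientation"];R=Ro.from_quat([x,y,z,w])
p=s["tool_pos"];prev=np.array([c[0]+.1*np.cos(A),c[1]+.1*np.sin(A)])
for k in range(1,25):
    q=c+.1*np.array([np.cos(A+np.radians(2.5*k)),np.sin(A+np.radians(2.5*k))])
    print(k,(R.inv().apply([*(q-prev),0])/.025).round(3)[:2],q.round(4));prev=q
E
```

```text
t: 3.95
tool_pos: [0.5378, 0.158, 0.0619]
orientation: [-0.0, 0.16, 0.987, -0.0]
contact_force: [0.2, 0.6, -0.0]
width: -0.0
grasp_force: 0.0
3.95 pos [0.5378 0.158  0.0619] F [ 0.2  0.6 -0. ] q [-0.     0.16   0.987 -0.   ] rows [ 0.04  0.03 -0.02]
1 [ 0.092 -0.148] [0.5335 0.1555]
2 [ 0.086 -0.152] [0.5303 0.1526]
3 [ 0.079 -0.156] [0.5272 0.1495]
4 [ 0.072 -0.159] [0.5242 0.1463]
5 [ 0.065 -0.162] [0.5214 0.143 ]
6 [ 0.058 -0.165] [0.5187 0.1395]
7 [ 0.051 -0.167] [0.5162 0.136 ]
8 [ 0.044 -0.169] [0.5138 0.1323]
9 [ 0.036 -0.171] [0.5116 0.1285]
10 [ 0.029 -0.172] [0.5096 0.1247]
11 [ 0.021 -0.173] [0.5077 0.1207]
12 [ 0.014 -0.174] [0.506  0.1167]
13 [ 0.006 -0.174] [0.5045 0.1126]
14 [-0.002 -0.175] [0.5032 0.1085]
15 [-0.009 -0.174] [0.502  0.1043]
16 [-0.017 -0.174] [0.501 0.1  ]
17 [-0.024 -0.173] [0.5003 0.0957]
18 [-0.032 -0.172] [0.4997 0.0914]
19 [-0.039 -0.17 ] [0.4993 0.087 ]
20 [-0.047 -0.168] [0.499  0.0827]
21 [-0.054 -0.166] [0.499  0.0783]
22 [-0.061 -0.163] [0.4992 0.074 ]
23 [-0.068 -0.161] [0.4995 0.0696]
24 [-0.075 -0.157] [0.5001 0.0653]
```

```bash
python3 - <<'E'
from h import *
w=optics.read_camera("wrist");a=optics.read_camera("scene");t=optics.read_camera("top");print(state()["contact_force"])
cv2.imwrite("pics/m3.png",np.hstack([cv2.resize(w[120:400,150:430],(400,400)),cv2.resize(a[150:270,210:330],(400,400),interpolation=2)]))
E
```

```text
[-0.14771158 -1.06021334  0.61826668]
```

View pics/m3.png

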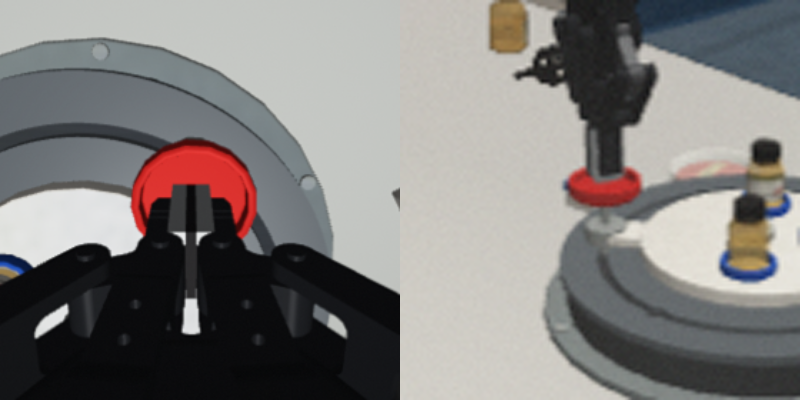

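The tip is inside the dish (wrist crop ~(190,185)), but the cap is hardly lower and the force is nil. I'll go on down by feel.

```bash
for i in 1 ; do python3 -m inch '0 0 .12 0 0 0 1;0 0 0 0 0 0 1'; python3 -m inch '0 0 .12 0 0 0 1;0 0 0 0 0 0 1';  done
```

```text
t: 4.3
tool_pos: [0.5376, 0.158, 0.0588]
orientation: [-0.0, 0.16, 0.987, -0.0]
contact_force: [-0.4, 0.7, 0.3]
width: -0.0003
grasp_force: 0.0
t: 4.5
tool_pos: [0.5375, 0.1579, 0.0556]
orientation: [-0.0, 0.16, 0.987, -0.0]
contact_force: [-0.3, -0.0, -0.4]
width: -0.0002
grasp_force: 0.0
```

```bash
python3 - <<'E'
from h import *
w=optics.read_camera("wrist");a=optics.read_camera("scene");t=optics.read_camera("top");print(state()["contact_force"],state()["tau"])
for n,i in(("s0",cv2.imread("pics/scene0.png")),("s",a),("t0",cv2.imread("pics/top0.png")),("t",t)):
    print(n,[(b[1],b[2].round(1)) for b in blobs(red(i)) if b[2][0]<300])
# project TCP into scene
s=state();c=optics.calibration("scene");f=210/np.tan(np.radians(c["fovy"])/2)
for nm,P in (("tcp",s["tool_pos"]),("cap up",[.537,.159,.077]),("cap down",[.537,.159,.059])):
    X=np.array(c["extrinsics"])[:3]@np.r_[P,1];print(nm,f*X[0]/X[2]+c["cx"],f*X[1]/X[2]+c["cy"])
cv2.imwrite("pics/m4.png",np.hstack([cv2.resize(a[180:230,245:295],(400,400),interpolation=2),cv2.resize(t[175:225,230:280],(400,400),interpolation=2)]))
E
```

```text
[ 0.12183679 -0.40960148 -0.75027925] [-4.15893337e-04 -8.74382043e+01 -2.80126137e+01 -1.19101414e-04
 -4.78623959e-03 -1.36564299e-04]
s0 [(array([261, 200,  21,  12, 202], dtype=int32), array([270.9, 205.4]))]
s [(array([261, 201,  21,  11, 123], dtype=int32), array([270.7, 206.8]))]
t0 [(array([245, 192,  18,  19, 279], dtype=int32), array([253.5, 201.3]))]
t []
tcp 271.1903614497608 214.89274268488637
cap up 270.39700927723885 206.0818375425425
cap down 270.6051784678863 213.56506450051097
```

View pics/m4.png

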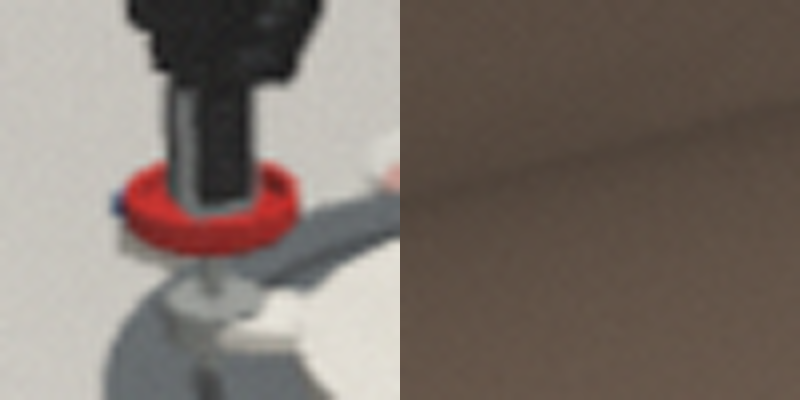

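Scene crop: the tip's lower edge is at about (272,206), where the dish floor is, though the stated TCP would be at row 215. So the real tip sits some 18–20 mm above the reported TCP, and the cap is still up. I'll keep feeling downward.

```bash
for i in 1 ; do python3 -m inch '0 0 .12 0 0 0 1;0 0 0 0 0 0 1'; python3 -m inch '0 0 .12 0 0 0 1;0 0 0 0 0 0 1';  done | grep -E "pos|contact"
```

```text
tool_pos: [0.5379, 0.158, 0.0528]
contact_force: [-0.3, -1.0, 4.3]
tool_pos: [0.5379, 0.158, 0.0498]
contact_force: [1.3, 0.3, 4.4]
```

```bash
python3 -m inch '0 0 .13 0 0 0 1;0 0 .13 0 0 0 1;0 0 .12 0 0 0 1;0 0 0 0 0 0 1;0 0 0 0 0 0 1' | grep -E "pos|contact"
python3 - <<'E'
from h import *
for k in range(3): a=optics.read_camera("scene");print(state()["contact_force"].round(1),state()["tool_pos"].round(4))
print([(b[1],b[2].round(1)) for b in blobs(red(a)) if b[2][0]<300])
E
```

```text
tool_pos: [0.5379, 0.158, 0.0406]
contact_force: [-0.8, 0.1, 7.7]
[ 0.1 -0.4  6.9] [0.5379 0.158  0.0406]
[ 0.3 -0.5  7.2] [0.5379 0.158  0.0406]
[-0.4 -0.8  6.4] [0.5379 0.158  0.0407]
[(array([261, 206,  21,  11, 117], dtype=int32), array([270.7, 212.1]))]
```

Pressed about 14 mm (7 N). Starting the sweep.

```bash
python3 -m inch '.09 -.15 0 0 0 0 1;.085 -.15 0 0 0 0 1;.08 -.155 0 0 0 0 1;.07 -.16 0 0 0 0 1;.065 -.16 0 0 0 0 1;.06 -.165 0 0 0 0 1;0 0 0 0 0 0 1' | grep -E "pos|contact"
python3 - <<'E'
from h import *
go([.5187,.1395,.0405])
a=optics.read_camera("scene");w=optics.read_camera("wrist")
print([(b[1],b[2].round(1)) for b in blobs(red(a)) if b[2][0]<300])
cv2.imwrite("pics/m5.png",np.hstack([cv2.resize(w[120:400,150:430],(400,400)),cv2.resize(a[180:240,245:305],(400,400),interpolation=2)]))
E
```

```text
tool_pos: [0.5199, 0.139, 0.0408]
contact_force: [0.0, -0.3, 7.6]
6.4 pos [0.5199 0.139  0.0408] F [ 0.  -0.3  7.6] q [0.    0.16  0.987 0.   ] rows [0.05 0.01 0.01]
[(array([260, 211,  22,  12, 126], dtype=int32), array([269.7, 217.3]))]
```

View pics/m5.png

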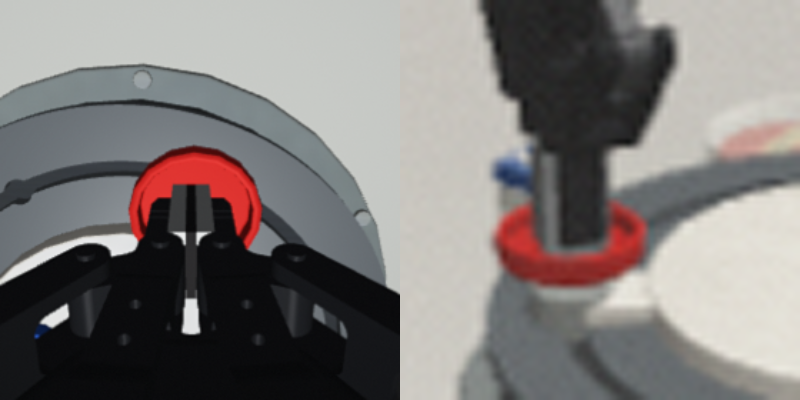

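The cap follows the tip without slipping (wrist crop: dish centre ~(196,205), tip (190,190), as before), and the stem has left its hole. Continuing.

```bash
python3 -m inch '.05 -.165 0 0 0 0 1;.045 -.17 0 0 0 0 1;.035 -.17 0 0 0 0 1;.03 -.17 0 0 0 0 1;.02 -.175 0 0 0 0 1;.015 -.175 0 0 0 0 1;.005 -.175 0 0 0 0 1;0 -.175 0 0 0 0 1;-.01 -.175 0 0 0 0 1;-.015 -.175 0 0 0 0 1;0 0 0 0 0 0 1' | grep -E "pos|contact"
python3 - <<'E'
from h import *
go([.501,.1,.0405])
for k in (6,): 
    c=optics.calibration("wrist");w=optics.read_camera("wrist");m=max(blobs(red(w),100),key=lambda b:b[1][4]);print(m[1],m[2])
    top=cv2.imread("pics/m5.png")
    hull=cv2.convexHull(cv2.findContours(m[3].astype(np.uint8),0,2)[0][0])[:,0]
    P=onplane("wrist",hull,.070,c);print(circ(P[:]))
E
```

```text
tool_pos: [0.5023, 0.0994, 0.0407]
contact_force: [0.5, -0.0, 6.9]
7.6 pos [0.5023 0.0994 0.0407] F [ 0.5 -0.   6.9] q [0.    0.16  0.987 0.   ] rows [0.06 0.01 0.01]
[ 243  222   92   74 3119] [292.75537031 250.9176018 ]
(array([0.50206076, 0.10380179]), np.float64(0.023869429277456635))
```

```bash
python3 -m inch '-.02 -.175 0 0 0 0 1;-.025 -.17 0 0 0 0 1;-.035 -.17 0 0 0 0 1;-.04 -.17 0 0 0 0 1;-.05 -.165 0 0 0 0 1;-.055 -.165 0 0 0 0 1;-.06 -.16 0 0 0 0 1;0 0 0 0 0 0 1;0 0 0 0 0 0 1' | grep -E "pos|contact"
python3 - <<'E'
from h import *
go([.5,.0653,.0405])
c=optics.calibration("wrist");w=optics.read_camera("wrist");m=max(blobs(red(w),100),key=lambda b:b[1][4])
hull=cv2.convexHull(cv2.findContours(m[3].astype(np.uint8),0,2)[0][0])[:,0]
print(circ(onplane("wrist",hull,.070,c)))
a=optics.read_camera("scene")
for b in blobs(red(a)):
    if b[2][0]<320: 
        hull=cv2.convexHull(cv2.findContours(b[3].astype(np.uint8),0,2)[0][0])[:,0]
        print("scene",b[1],circ(onplane("scene",hull,.068)),circ(onplane("scene",cv2.convexHull(cv2.findContours(red(cv2.imread("pics/scene0.png"))[:,:300].astype(np.uint8).copy(),0,2)[0][0])[:,0],.082)))
cv2.imwrite("pics/m6.png",np.hstack([cv2.resize(w[120:400,150:430],(400,400)),cv2.resize(a[180:260,235:315],(400,400),interpolation=2)]))
E
```

```text
tool_pos: [0.5001, 0.0695, 0.0408]
contact_force: [1.1, 0.0, 7.9]
8.55 pos [0.5001 0.0695 0.0408] F [1.1 0.  7.9] q [0.001 0.16  0.987 0.   ] rows [-0.05 -0.16  0.01]
(array([0.50003996, 0.07492044]), np.float64(0.023787842986838423))
scene [272 224  24  13 143] (array([0.4985158 , 0.07045827]), np.float64(0.025834768017090514)) (array([ 0.31015566, -0.07741468]), np.float64(0.0031185155610060546))
```

View pics/m6.png

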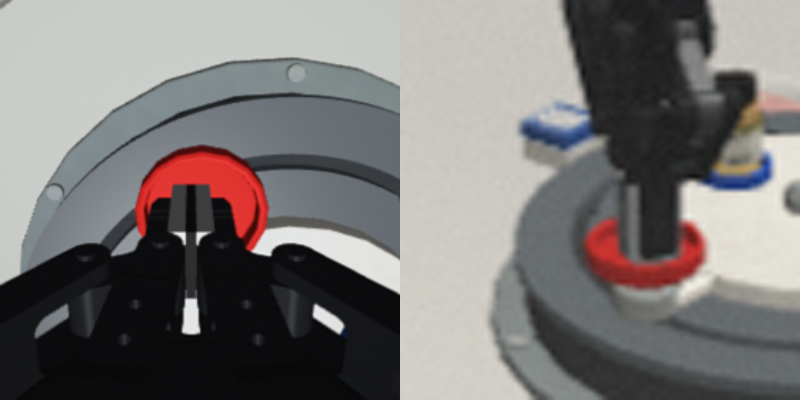

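The dish has lagged the tip by ~3.5 mm (wrist crop centre x 194→203), leaving about 8 mm to the hole. I'll move on gently.

```bash
python3 -m inch '-.035 -.08 0 0 0 0 1;-.035 -.08 0 0 0 0 1;-.035 -.08 0 0 0 0 1;0 0 0 0 0 0 1;0 0 0 0 0 0 1' | grep -E "pos|contact"
cat >> h.py <<'E'
def cap(z,zs):
    go([.5,.0652,.0405])
    c=optics.calibration("wrist");w=optics.read_camera("wrist");m=max(blobs(red(w),100),key=lambda b:b[1][4])
    hull=cv2.convexHull(cv2.findContours(m[3].astype(np.uint8),0,2)[0][0])[:,0]
    print("wrist",circ(onplane("wrist",hull,z,c)))
    a=optics.read_camera("scene")
    for b in blobs(red(a)):
        if b[2][0]<320:
            hull=cv2.convexHull(cv2.findContours(b[3].astype(np.uint8),0,2)[0][0])[:,0]
            print("scene",b[1],circ(onplane("scene",hull,zs)))
    return w,a
E
python3 - <<'E'
from h import *
w,a=cap(.070,.068)
b=[b for b in blobs(red(cv2.imread("pics/scene0.png"))) if b[2][0]<300][0]
print("ref scene",circ(onplane("scene",cv2.convexHull(cv2.findContours(b[3].astype(np.uint8),0,2)[0][0])[:,0],.082)))
E
```

```text
tool_pos: [0.5007, 0.063, 0.0408]
contact_force: [1.2, -0.0, 6.1]
9.15 pos [0.5007 0.063  0.0408] F [ 1.2 -0.   6.1] q [0.001 0.16  0.987 0.   ] rows [0.06 0.07 0.01]
wrist (array([0.50069768, 0.06868279]), np.float64(0.0238352635621049))
scene [275 225  23  13 147] (array([0.49808674, 0.06451567]), np.float64(0.02621981486739474))
ref scene (array([0.53331761, 0.15314631]), np.float64(0.026946231148336622))
```

```bash
python3 -m inch '-.03 -.06 0 0 0 0 1;0 0 0 0 0 0 1;0 0 0 0 0 0 1;0 0 -.15 0 0 0 1;0 0 -.15 0 0 0 1;0 0 0 0 0 0 1;0 0 0 0 0 0 1' | grep -E "pos|contact"
python3 - <<'E'
from h import *
w,a=cap(.077,.076)
E
```

```text
tool_pos: [0.5009, 0.0614, 0.0483]
contact_force: [2.2, -0.3, 4.7]
9.95 pos [0.5009 0.0614 0.0483] F [ 2.2 -0.3  4.7] q [0.001 0.16  0.987 0.   ] rows [0.08 0.13 0.31]
wrist (array([0.50108596, 0.06714856]), np.float64(0.023830099776538136))
scene [275 222  24  13 148] (array([0.49774205, 0.06160596]), np.float64(0.02583069601238063))
```

At 6.5 mm down the cap still pushes back with 4.7 N, past the 9 mm catch level, so the pin is entering the hole. Lifting away.

```bash
python3 -m inch '0 0 -.15 0 0 0 1;0 0 -.15 0 0 0 1;0 0 -.2 0 0 0 1;0 0 -.3 0 0 0 1;0 0 -.5 0 0 0 1;0 0 -1 0 0 0 1;0 0 -1 0 0 0 1;0 0 -1 0 0 0 1;0 0 0 0 0 0 1' | grep -E "pos|contact"
python3 -m inch '.8 .8 -.5 0 0 0 1;.8 .8 -.5 0 0 0 1;.8 .8 0 0 0 0 1;.8 .8 0 0 0 0 1;.8 .8 0 0 0 0 1;.8 .8 0 0 0 0 1;.8 .8 0 0 0 0 1;.8 .8 0 0 0 0 1;.8 .8 0 0 0 0 1;.8 .8 0 0 0 0 1;0 0 0 0 0 0 1' | grep -E "pos|contact"
python3 - <<'E'
from h import *
t=optics.read_camera("top");a=optics.read_camera("scene");cv2.imwrite("pics/tt.png",t)
for n,im,x in(("top",t,(240,330)),("scene",a,(240,320))):
  for b in blobs(red(im)):
    if x[0]<b[2][0]<x[1]:
        hull=cv2.convexHull(cv2.findContours(b[3].astype(np.uint8),0,2)[0][0])[:,0]
        print(n,b[1],circ(onplane(n,hull,.080)))
cv2.imwrite("pics/m7.png",np.hstack([cv2.resize(t[125:245,225:345],(400,400),interpolation=2),cv2.resize(a[160:280,225:345],(400,400),interpolation=2)]))
E
```

```text
tool_pos: [0.502, 0.0615, 0.1591]
contact_force: [-0.1, -0.5, -1.5]
tool_pos: [0.3721, 0.3163, 0.1806]
contact_force: [-0.1, 0.5, -0.2]
top [284 207  20  19 290] (array([0.4995212 , 0.06499794]), np.float64(0.02262129105390447))
scene [275 219  24  14 266] (array([0.50000598, 0.06372947]), np.float64(0.026569118143595444))
```

View pics/m7.png

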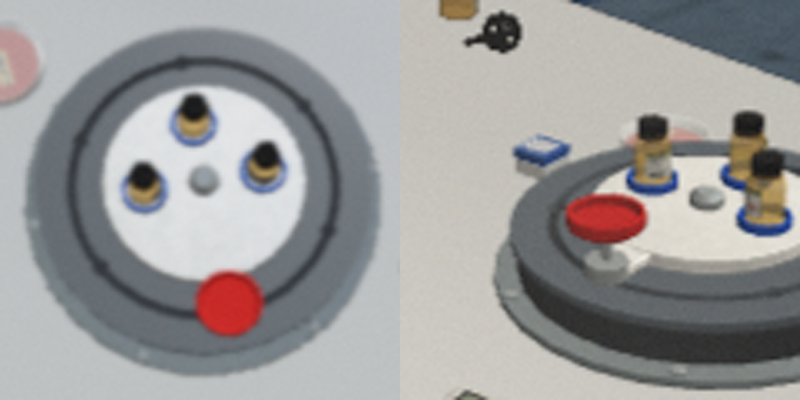

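The cap is over the next hole at top-view (294,216), i.e. (0.4995, 0.065), fully up with its stem showing. The bottles are standing and the arm is clear.

```bash
python3 -c "
from workcell import r
print(r.job_done())"
```

```text
the job is handed in; nothing more can be done
None
```

The carousel is one station counter-clockwise: the final pictures show the plunger fully up over the next hole (so the table should be locked), the bottles standing and the arm clear; the job is handed in, but no verdict was returned.

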